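# Check the heat of the panini press with a surface thermometer

## Task

Check how hot the lower plate of the panini press is: swing its lid up and back by the bar handle until it stays open by itself, then take the surface thermometer out of its stand and hold it upright with its sprung foot inside the small ring engraved in the middle of the lower plate. Press only lightly, so that the foot is partly pushed in but not bottomed, keep holding it there, and finish while still holding it, without disturbing the mustard jar, the salt, the oil bottle or the mandarin.

Things in the scene. Friction and masses are not known exactly. Their poses are not given: they have to be found in the camera images.
- press: panini press, fixed, 200 x 240 mm, black base with a smooth dark lower plate, under a steel lid when shut. Origin: centre of its underside on the worktop. Its own -x axis points to its front (the handle side, toward the robot), z up. The lower plate's top is 68 mm above the worktop, 168 x 204 mm, with a 2.5 mm high rim round its edge; shut, the lid's top is 118 mm high
- press_lid (a joint): angle of the press's lid, rad: 0 shut, 1.57 upright, 1.85 at the back stop. The lid weighs about 0.6 kg (2.5 N at the handle) and has no catch: left below upright it falls shut, past upright it falls back on to its stop and stays
- hinge (a point): middle of the lid's hinge pin, at the back of the press, 82 mm above the worktop; the pin lies along the press's own y axis
- handle (a point): middle of the lid's black bar handle, 16 mm in diameter, 116 mm of it free between its two arms, parallel to the hinge pin. Shut, it is 96 mm above the worktop, 237 mm in front of the pin; the gap between the bar and the front of the lid's 34 mm thick shell is 39 mm. This point moves with the lid; the bar is fixed to the lid and turns with it
- spot (a point): centre of the ring of 31 mm diameter engraved in the middle of the lower plate, on the plate's top. Under the lid while that is shut
- stand: stand of the thermometer, fixed: round steel foot 90 mm wide with a black upright sleeve, 44 mm wide, open top 85 mm above the worktop, bore 17 mm. Origin: centre of its underside. The thermometer's collar rests on the sleeve's top (its origin then 9 mm above the worktop); it must rise 80 mm to come out
- probe: surface thermometer, loose, about 0.16 kg, 161 mm long, upright in its stand. Origin: centre of its foot's underside with the foot fully out; own z runs up along it. Foot 12 mm wide, steel stem 10 mm wide, black round collar 38 mm wide at 76 to 84 mm, grey rounded rectangular handle at 84 to 161 mm, 30 mm along own x, 22 mm along own y, small display on its -x face
- foot (a joint): how far the thermometer's sprung foot is pushed in, m: 0 fully out, 0.010 bottomed. Starts to move at 1.2 N and bottoms at about 5.2 N (400 N/m)
- tip (a point): centre of the underside of the thermometer's foot; moves with the foot
- mustard: bystander: squat jar with a grey lid, 71 mm wide, 110 mm tall, loose; it and the stand are one on the left and one on the right of the press. Origin: centre of its underside
- salt: bystander: salt shaker, 44 mm wide, 90 mm tall, loose. Origin: centre of its underside
- oil: bystander: tall oil bottle of yellow oil with a white cap, 73 mm wide, 263 mm tall, loose. Origin: centre of its underside
- mandarin: bystander: mandarin, 58 mm wide, 47 mm tall, loose. Origin: centre of its underside
Things that resemble listed ones, but are neither listed nor needed, are in the scene too. What is shaped like the stand but turquoise is not meant. There is more than one size of the probe; the one meant has the size given above.

How it is judged:
By the outcome, as a careful person would: the job done as asked, in the order asked, and still so for the second after the job is handed in, while the arm keeps its last pose, push and grip.
It also fails if it takes over 64 s, if anything falls off the work surface, if the arm or the gripper's body presses on something with over 40 N, if the wrist force passes 120 N, or if a joint passes its speed limit or range.

## Robot

A 6-joint arm with a two-finger parallel gripper is mounted at the origin on a cart in front of the work surface, level with it; the furniture and walls round the work are solid. World frame = base frame: x ahead of the robot, y to its left, z up, the work surface at z = 0. Lengths are in m, angles in rad, forces in N, time in s.
With the tool pointing down it reaches from about 0.35 to 0.875 m from the base axis. Payload 15.5 kg.
Tool frame: the origin (TCP) lies midway between the tips of the shut fingers; the grasp point (between the pads) lies 19 mm behind it; z points along the fingers, y is the line along which they close (so a half turn about z gives the same grasp; the last joint's range is limited). The gripper opens to 85 mm and grips with 20 to 120 N. Pads are 22 mm wide; open, the fingers measure 114 mm over their backs; the gripper's body (76 mm by 85 mm) begins 54 mm behind the grasp point. The pads swing forward as they close: fully open they stand 13 mm farther back than shut.
Start: joints at [1.105, 0.494, 1.345, -0, 1.302, -0.096], TCP at [0.226, 0.583, 0.231] pointing down, gripper open.
Joint ranges: [-2.91, 2.91], [-0.82, 2.16], [0.22, 2.67], [-1.22, 4.37], [0.12, 2.79], [-3.08, 3.08]. Speed limits (rad/s): [1.89, 1.89, 2.57, 3.01, 3.01, 3.01].

## Interface

Orientations are given as a unit quaternion [w, x, y, z].
In Python, from plant import robot gives the robot as it stands.
- The arm moves only by the tool play_rows, never from a script. Its arguments are lists of equal length, an entry for each row: "linear": the shift along the tool's x, y, z scaled (see below), a list of three; "dr": the turn, a rotation vector about the tool's x, y, z scaled (see below), a list of three; "gripper": the closure, from -1 (fully open) to 1 (shut), so that 0 is half open. A call has exactly 5 rows; each row shifts and turns the commanded pose from where the row before left it, along the tool's axes as they then stand; what a row does not reach is not made up. The controller multiplies each number of a shift by 0.15 m and each number of a turn by 30 degrees. A row lasts 1/10 s, in which the tool goes at most 50 mm and 8.59 degrees, less where a joint would pass 70% of its speed; a pose out of reach is approached as far as the arm can. A call with a number of a shift or a turn outside -1 to 1 is refused whole. A call with a gripper value outside its range is refused whole. The fingers move at their own pace and stop on an object; the grip force is fixed at half the most. Time passes only in rows, so rows that do not move let the fingers close, or fill a call up. It gives the time, the measured TCP pose, the force, the opening and the grip force at its end, in the units of the state.
- robot.read_state(): the state, without advancing time (a new reading comes with each control period).
- robot.get_image(name): name is "scene" or "side" or "wrist"; returns (picture, depth): 480x640x3 uint8, red, green, blue; 480x640 float32, m along the optical axis (not along the pixel's ray), 0 where there is no reading.
- robot.calibration(name): a dict with "mtx" (3x3 intrinsics, pixels), "R" (3x3) and "t" (3): a world point X has camera coordinates R X + t; the wrist camera has in their place "mount" (4x4, takes a point from camera to tool coordinates, whose origin is the TCP and whose axes are the flange's). Camera axes: x right, y down, z forward; pixel columns grow to the right and rows downward; lengths in m; the calibration is good to about 2 mm. A picture is of the moment at which its call begins: read the wrist's pose just before it. calibration takes no time and is no camera call.
- robot.finish_job(): hands the job in; it is judged then, once.
The state is a dict: "time_s": time; "joints": joint angles; "dq": joint speeds; "joint_efforts": joint torques, N m; "eef_pos": TCP position; "tool_rot": TCP orientation; "contact_force": force on the tool from outside, world axes, zero at the start; "ft_torque": the same for the moment, N m; "opening": finger opening in m; "finger_force": force on a finger pad.
Only numpy, scipy, OpenCV 4.12 (cv2) and the standard library are available. Lean on these libraries where they do the work, as an engineer would, in place of code of your own. Each camera call takes 0.05 s, during which the arm holds its last target. There are 200 camera calls.

## Working session

There is one attempt and no reset: what is moved stays moved. The work goes in short steps, Python scripts to look and compute and a tool call to move; the robot and the scene stay as the last step left them, time stands still between calls to the robot, and variables do not carry over. Pictures are saved under pics/ and viewed, at most 10 in all, crops included, and the job is handed in when it is done.

Besides the shell and the picture viewer there is one more tool, called after "Emit:" as name(argument=value, ...), one argument or row to a line, values as JSON. play_rows: Moves the arm, as the interface text tells. Shifts and turns lie within -1 to 1; 1 stands for 0.15 m of shift or 30 degrees of turn. Its arguments: {"type":"object","properties":{"linear":{"type":"array","items":{"type":"array","items":{"type":"number"}}},"dr":{"type":"array","items":{"type":"array","items":{"type":"number"}}},"gripper":{"type":"array","items":{"type":"number"}}},"required":["linear","dr","gripper"]}

```bash
mkdir -p pics; ls
cat > h.py <<'E'
import numpy as np, cv2
from plant import robot
from scipy.spatial.transform import Rotation as Rn
def grab(n,f):
    im,d=robot.get_image(n); cv2.imwrite(f'pics/{f}.png',im[:,:,::-1]); np.save(f'pics/{f}_d.npy',d); return im,d
def world(n,d):
    c=robot.calibration(n); v,u=np.mgrid[0:480,0:640]; K=np.array(c['mtx'])
    P=np.stack([(u-K[0,2])/K[0,0]*d,(v-K[1,2])/K[1,1]*d,d],-1)
    return (P-np.array(c['t']))@np.array(c['R'])
def rot(s): q=s['tool_rot']; return Rn.from_quat([q[1],q[2],q[3],q[0]])
E
python3 - <<'E'
from h import *
s=robot.read_state(); print({k:np.round(v,3) for k,v in s.items()}); print(rot(s).as_matrix().round(3))
for n in('scene','side'):
    im,d=grab(n,n+'1'); W=world(n,d); np.save(f'pics/{n}1_w.npy',W); c=robot.calibration(n); print(n, -np.array(c['R']).T@c['t'])
E
```

```text
pics
{'time_s': np.float64(0.0), 'joints': array([ 1.105,  0.494,  1.346,  0.   ,  1.303, -0.095]), 'dq': array([-0.001, -0.   , -0.001, -0.001,  0.001, -0.   ]), 'joint_efforts': array([ 5.0000e-03, -8.8215e+01, -3.8388e+01,  0.0000e+00,  1.0000e-02,
       -0.0000e+00]), 'eef_pos': array([0.226, 0.582, 0.231]), 'tool_rot': array([-0.   ,  0.184,  0.983, -0.001]), 'contact_force': array([-0.012, -0.377,  0.221]), 'ft_torque': array([ 0.002, -0.019,  0.015]), 'finger_force': np.float64(0.0), 'opening': np.float64(0.085)}
[[-0.932  0.362 -0.001]
 [ 0.362  0.932 -0.001]
 [ 0.    -0.001 -1.   ]]
scene [-0.55735336 -0.82452005  1.28224441]
side [ 0.54458317 -1.04789494  0.80305701]
```

View pics/scene1.png

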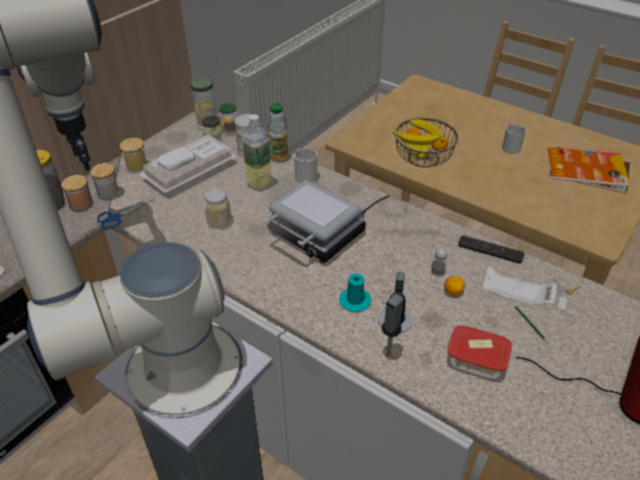

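View pics/side1.png

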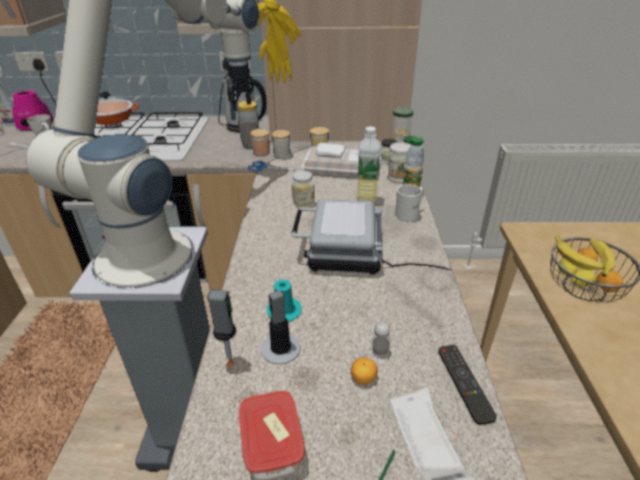

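The scene image shows the press at about (318,215), the black-sleeved stand with its probe at about (396,310), and a turquoise decoy at (355,293). A second, larger probe stands in front at about (390,335). The salt is at (439,260), the mandarin at (455,286) and the jar at (217,208).

Run:
```python
from h import *
W1=np.load('pics/scene1_w.npy');W2=np.load('pics/side1_w.npy')
# rectified top-down map, both cams; 2mm/pixel, x 0.2..0.9 up, y 0.5..-0.6
P=[];C=[]
for n,W in(('scene',W1),('side',W2)):
    im=cv2.imread(f'pics/{n}1.png');d=np.load(f'pics/{n}1_d.npy');m=(d>0)&(W[...,2]<.3)&(W[...,2]>-.02)
    P.append(W[m]);C.append(im[m])
P=np.vstack(P);C=np.vstack(C);o=np.argsort(P[:,2]);P=P[o];C=C[o]
r=((0.95-P[:,0])/.0015).astype(int);c=((0.5-P[:,1])/.0015).astype(int)
k=(r>=0)&(r<500)&(c>=0)&(c<760);M=np.zeros((500,760,3),np.uint8);M[r[k],c[k]]=C[k]
cv2.imwrite('pics/top.png',cv2.dilate(M,np.ones((2,2))))
s=cv2.imread('pics/side1.png')
a=cv2.resize(s[190:280,280:400],(600,450),interpolation=3);b=cv2.resize(s[270:380,195:315],None,fx=5,fy=5,interpolation=3)
cv2.imwrite('pics/cr.png',cv2.resize(s[180:380,190:410],None,fx=3,fy=3,interpolation=3)[:600])
```

```text
(no output)
```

View pics/top.png

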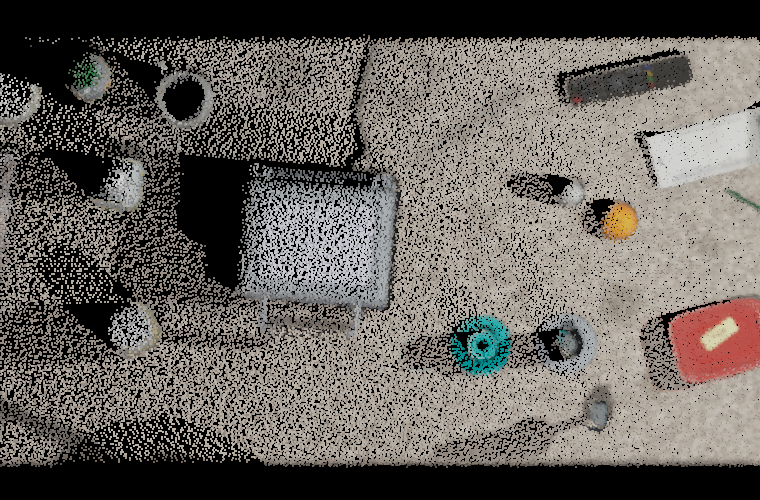

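View pics/cr.png

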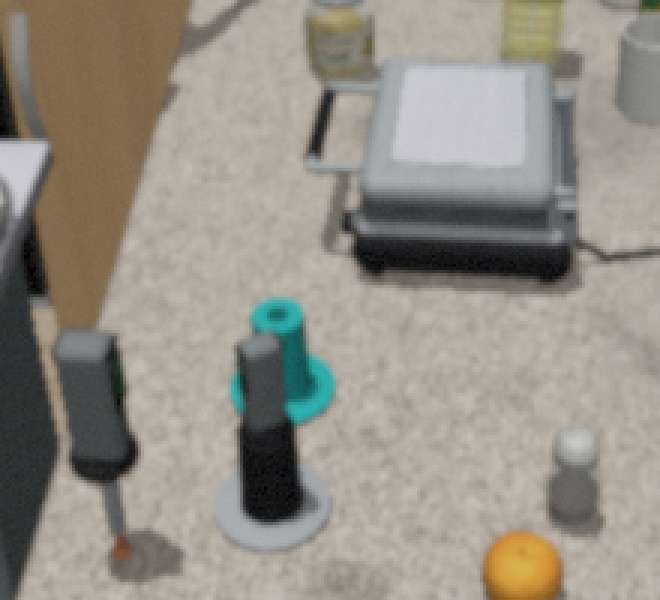

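The top map shows a slightly yawed press with its handle at about (310,322). The stand is at (567,344), the turquoise decoy at (482,345) and the large decoy probe at (598,413). I'll fit these numerically.

Run:
```python
from h import *
for n in('scene','side'):
    W=np.load(f'pics/{n}1_w.npy');d=np.load(f'pics/{n}1_d.npy');P=W[d>0]
    def sel(x0,x1,y0,y1,z0,z1): return P[(P[:,0]>x0)&(P[:,0]<x1)&(P[:,1]>y0)&(P[:,1]<y1)&(P[:,2]>z0)&(P[:,2]<z1)]
    L=sel(.48,.72,-.12,.16,.105,.13); print(n,'lid',len(L),np.median(L[:,2]),cv2.minAreaRect(L[:,:2].astype(np.float32)))
    H=sel(.43,.495,-.06,.13,.07,.115); print(' handle',len(H))
    # bar: front-most strip per y bin
    for y in np.arange(-.05,.13,.02):
        b=H[abs(H[:,1]-y)<.01]
        if len(b)>3: print('  y%.2f'%y,len(b),np.percentile(b[:,0],[2,50,98]).round(4),b[:,2].max().round(4))
    S=sel(.37,.5,-.4,-.3,.12,.2); print(' probe top',len(S),S.min(0).round(3),S.max(0).round(3),S.mean(0).round(3))
    T=S[S[:,2]>S[:,2].max()-.006];print('  top',T.mean(0).round(4),cv2.minAreaRect(T[:,:2].astype(np.float32)))
    F=sel(.37,.5,-.42,-.28,.003,.02);print(' foot',len(F),cv2.minEnclosingCircle(F[:,:2].astype(np.float32)),F[:,2].max())
    D=sel(.28,.38,-.45,-.36,.03,.3);print(' decoy',D.min(0).round(3),D.max(0).round(3))
    for nm,b in dict(salt=(.62,.7,-.4,-.32),mand=(.58,.66,-.46,-.38),jar=(.4,.5,.25,.35)).items():
        q=sel(*b,.02,.2);print(' ',nm,q.min(0).round(3),q.max(0).round(3))
```

```text
scene lid 2830 0.11536636189874436 ((0.5774427652359009, 0.027837224304676056), (0.23009085655212402, 0.19605936110019684), 87.47763061523438)
 handle 354
  y-0.05 25 [0.4862 0.492  0.4947] 0.112
  y-0.03 73 [0.4422 0.4656 0.4942] 0.1104
  y-0.01 46 [0.4363 0.4458 0.4948] 0.1071
  y0.01 36 [0.4384 0.4459 0.4939] 0.1109
  y0.03 31 [0.4436 0.4465 0.473 ] 0.1065
  y0.05 34 [0.442  0.4491 0.4583] 0.1086
  y0.07 37 [0.4438 0.4511 0.4733] 0.1094
  y0.09 28 [0.4459 0.4513 0.4627] 0.108
  y0.11 44 [0.4531 0.4729 0.4946] 0.1103
 probe top 186 [ 0.414 -0.363  0.121] [ 0.451 -0.333  0.175] [ 0.426 -0.351  0.154]
  top [ 0.4296 -0.3485  0.1719] ((0.4300622344017029, -0.348777711391449), (0.029995156452059746, 0.016975650563836098), 24.18861961364746)
 foot 374 ((0.4381811320781708, -0.3474431335926056), 0.08940639346837997) 0.018468612242104093
 decoy [ 0.301 -0.419  0.03 ] [ 0.347 -0.366  0.218]
  salt [ 0.635 -0.374  0.021] [ 0.67  -0.333  0.093]
  mand [ 0.587 -0.455  0.02 ] [ 0.641 -0.4    0.053]
  jar [0.412 0.259 0.02 ] [0.493 0.337 0.119]
side lid 2697 0.11672934998966945 ((0.586687803268
[... 259 characters left out ...]
1 ] 0.1056
  y0.05 20 [0.4484 0.4559 0.4617] 0.1066
  y0.07 19 [0.4484 0.4563 0.4625] 0.1059
  y0.09 14 [0.4524 0.4598 0.4814] 0.1057
  y0.11 44 [0.4574 0.4753 0.4932] 0.104
 probe top 354 [ 0.418 -0.365  0.12 ] [ 0.452 -0.337  0.173] [ 0.436 -0.356  0.151]
  top [ 0.4356 -0.351   0.1697] ((0.4356093406677246, -0.3496112823486328), (0.030430588871240616, 0.021095100790262222), 25.695207595825195)
 foot 739 ((0.4360852837562561, -0.3534688651561737), 0.09136341512203217) 0.019942796296963175
 decoy [ 0.305 -0.418  0.03 ] [ 0.353 -0.38   0.215]
  salt [ 0.64  -0.377  0.02 ] [ 0.682 -0.344  0.092]
  mand [ 0.591 -0.456  0.02 ] [ 0.648 -0.405  0.051]
  jar [0.417 0.259 0.021] [0.497 0.337 0.115]
```

```bash
cat >> h.py <<'E'
def down(yaw_y):  # tool pointing down, tool y axis at heading yaw_y
    y=np.array([np.cos(yaw_y),np.sin(yaw_y),0]);z=np.array([0,0,-1.]);return Rn.from_matrix(np.stack([np.cross(y,z),y,z],1))
def plan(p1,R1,n,p0=None,R0=None,dec=3):
    s=robot.read_state(); p0=np.array(s['eef_pos']) if p0 is None else np.array(p0); R0=rot(s) if R0 is None else R0
    rv=(R0.inv()*R1).as_rotvec()/n; st=(np.array(p1)-p0)/n; R=R0; L=[];D=[]
    for i in range(n): L.append((R.inv().apply(st)/.15).round(dec).tolist());D.append((rv/np.radians(30)).round(dec).tolist());R=R*Rn.from_rotvec(rv)
    assert np.abs(L).max()<.334 and np.linalg.norm(rv)<np.radians(8.6),(L[0],np.degrees(rv))
    for i in range(0,n,5): print(L[i:i+5],D[i:i+5])
E
python3 - <<'E'
from h import *
plan([.453,.037,.21],down(np.radians(-4.9)),15)
E
```

```text
[[-0.182, -0.189, 0.009], [-0.197, -0.173, 0.009], [-0.211, -0.156, 0.009], [-0.224, -0.137, 0.009], [-0.235, -0.117, 0.009]] [[-0.0, 0.0, 0.164], [-0.0, 0.0, 0.164], [-0.0, 0.0, 0.164], [-0.0, 0.0, 0.164], [-0.0, 0.0, 0.164]]
[[-0.244, -0.097, 0.009], [-0.251, -0.075, 0.009], [-0.257, -0.054, 0.009], [-0.261, -0.032, 0.009], [-0.262, -0.009, 0.009]] [[-0.0, 0.0, 0.164], [-0.0, 0.0, 0.164], [-0.0, 0.0, 0.164], [-0.0, 0.0, 0.164], [-0.0, 0.0, 0.164]]
[[-0.262, 0.013, 0.009], [-0.26, 0.036, 0.009], [-0.256, 0.058, 0.009], [-0.25, 0.08, 0.009], [-0.242, 0.101, 0.009]] [[-0.0, 0.0, 0.164], [-0.0, 0.0, 0.164], [-0.0, 0.0, 0.164], [-0.0, 0.0, 0.164], [-0.0, 0.0, 0.164]]
```

Emit:
play_rows(
  linear=[
    [-0.182, -0.189, 0.009],
    [-0.197, -0.173, 0.009],
    [-0.211, -0.156, 0.009],
    [-0.224, -0.137, 0.009],
    [-0.235, -0.117, 0.009],
  ],
  dr=[
    [0, 0, 0.164],
    [0, 0, 0.164],
    [0, 0, 0.164],
    [0, 0, 0.164],
    [0, 0, 0.164],
  ],
  gripper=[0, 0, 0, 0, 0],
)

```text
time_s: 0.6
eef_pos: [0.3021, 0.3992, 0.2243]
tool_rot: [-0.0, 0.391, 0.92, -0.0]
contact_force: [1.0, 0.8, -0.1]
opening: 0.0424
finger_force: 0.0
```

Emit:
play_rows(
  linear=[
    [-0.244, -0.097, 0.009],
    [-0.251, -0.075, 0.009],
    [-0.257, -0.054, 0.009],
    [-0.261, -0.032, 0.009],
    [-0.262, -0.009, 0.009],
  ],
  dr=[
    [0, 0, 0.164],
    [0, 0, 0.164],
    [0, 0, 0.164],
    [0, 0, 0.164],
    [0, 0, 0.164],
  ],
  gripper=[0, 0, 0, 0, 0],
)

```text
time_s: 1.1
eef_pos: [0.3775, 0.2174, 0.2177]
tool_rot: [-0.0, 0.578, 0.816, -0.0]
contact_force: [0.7, 0.5, -0.7]
opening: 0.0424
finger_force: 0.0
```

Emit:
play_rows(
  linear=[
    [-0.262, 0.013, 0.009],
    [-0.26, 0.036, 0.009],
    [-0.256, 0.058, 0.009],
    [-0.25, 0.08, 0.009],
    [-0.242, 0.101, 0.009],
  ],
  dr=[
    [0, 0, 0.164],
    [0, 0, 0.164],
    [0, 0, 0.164],
    [0, 0, 0.164],
    [0, 0, 0.164],
  ],
  gripper=[0, 0, 0, 0, 0],
)

```text
time_s: 1.6
eef_pos: [0.4528, 0.0354, 0.2109]
tool_rot: [-0.0, 0.739, 0.674, -0.0]
contact_force: [0.8, 1.1, -0.1]
opening: 0.0426
finger_force: 0.0
```

Emit:
play_rows(
  linear=[
    [0, 0, 0],
    [0, 0, 0],
    [0, 0, 0],
    [0, 0, 0],
    [0, 0, 0],
  ],
  dr=[
    [0, 0, 0],
    [0, 0, 0],
    [0, 0, 0],
    [0, 0, 0],
    [0, 0, 0],
  ],
  gripper=[0, 0, 0, 0, 0],
)

```text
time_s: 2.1
eef_pos: [0.4523, 0.0379, 0.2111]
tool_rot: [-0.0, 0.737, 0.676, 0.0]
contact_force: [-0.8, 1.4, -0.2]
opening: 0.0428
finger_force: 0.0
```

```bash
cat >> h.py <<'E'
def wristw(f):
    s=robot.read_state(); im,d=grab('wrist',f); c=robot.calibration('wrist'); K=np.array(c['mtx']);M=np.array(c['mount'])
    v,u=np.mgrid[0:480,0:640]; P=np.stack([(u-K[0,2])/K[0,0]*d,(v-K[1,2])/K[1,1]*d,d],-1)
    W=rot(s).apply((P@M[:3,:3].T+M[:3,3]).reshape(-1,3)).reshape(480,640,3)+np.array(s['eef_pos']); np.save(f'pics/{f}_w.npy',W); return s,im,d,W
E
python3 - <<'E'
from h import *
s,im,d,W=wristw('w1'); print(s['time_s'],s['eef_pos'],rot(s).as_matrix().round(3).tolist(),s['opening'],s['joints'].round(2))
P=W[d>0]
for y in np.arange(-.03,.12,.02):
    b=P[(abs(P[:,1]-y)<.006)&(P[:,2]>.085)&(P[:,2]<.112)&(P[:,0]<.478)&(P[:,0]>.41)]
    if len(b)>5: print(round(y,2),len(b),np.percentile(b[:,0],[2,50,98]).round(4),np.percentile(b[:,2],98).round(4))
E
```

```text
2.1 [0.45229001 0.03786908 0.21108349] [[0.086, 0.996, -0.0], [0.996, -0.086, 0.0], [0.0, -0.0, -1.0]] 0.04278388172101953 [-0.05  0.28  1.78  0.    1.09  0.04]
-0.03 508 [0.4444 0.4616 0.4773] 0.1023
-0.01 270 [0.4419 0.4496 0.4574] 0.105
0.01 293 [0.4435 0.4512 0.4589] 0.1049
0.03 316 [0.4448 0.4527 0.4605] 0.1052
0.05 329 [0.4467 0.4543 0.4621] 0.1053
0.07 356 [0.4479 0.4558 0.4636] 0.1054
0.09 380 [0.4498 0.4574 0.4652] 0.1054
0.11 493 [0.4546 0.4656 0.4776] 0.1025
```

View pics/w1.png

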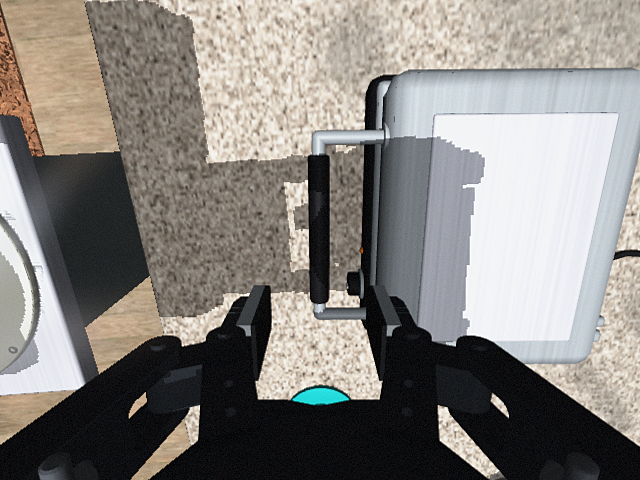

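The wrist image shows the bar at about column 318, rows 155–302. The fingers straddle its line, and the knob at (353,282) is clear of them. I'll descend and grip.

Emit:
play_rows(
  linear=[
    [0, 0.007, 0.2],
    [0, 0, 0.2],
    [0, 0, 0.2],
    [0, 0, 0.2],
    [0, 0, 0.09],
  ],
  dr=[
    [0, 0, 0],
    [0, 0, 0],
    [0, 0, 0],
    [0, 0, 0],
    [0, 0, 0],
  ],
  gripper=[0, 0, 0, 0, 0],
)

```text
time_s: 2.65
eef_pos: [0.4526, 0.0374, 0.0755]
tool_rot: [-0.001, 0.737, 0.676, -0.001]
contact_force: [0.6, -0.8, -0.3]
opening: 0.0426
finger_force: 0.0
```

Emit:
play_rows(
  linear=[
    [0, 0, 0],
    [0, 0, 0],
    [0, 0, 0],
    [0, 0, 0],
    [0, 0, 0],
  ],
  dr=[
    [0, 0, 0],
    [0, 0, 0],
    [0, 0, 0],
    [0, 0, 0],
    [0, 0, 0],
  ],
  gripper=[0, 0.3, 1, 1, 1],
)

```text
time_s: 3.15
eef_pos: [0.4526, 0.0372, 0.0785]
tool_rot: [-0.0, 0.737, 0.675, -0.0]
contact_force: [-8.5, 1.5, 10.1]
opening: 0.0141
finger_force: 58.3
```

Run:
```python
from h import *
s=robot.read_state(); print({k:np.round(v,3) for k,v in s.items()})
```

```text
{'time_s': np.float64(3.15), 'joints': array([-0.05 ,  0.499,  1.923,  0.   ,  0.721,  0.038]), 'dq': array([ 0.002, -0.   ,  0.001,  0.   , -0.001, -0.   ]), 'joint_efforts': array([ -1.399, -65.893, -22.805,  -0.325,  -2.728,   0.09 ]), 'eef_pos': array([0.453, 0.037, 0.079]), 'tool_rot': array([-0.   ,  0.737,  0.675, -0.   ]), 'contact_force': array([-8.475,  1.505, 10.085]), 'ft_torque': array([0.292, 1.391, 0.088]), 'finger_force': np.float64(58.306), 'opening': np.float64(0.014)}
```

Run:
```python
import numpy as np
th=np.concatenate([[0],np.cumsum([.03,.06]+[.072]*21+[.06,.03,.03])]);print(th[-1])
r=np.hypot(.237,.014);a=th+np.arctan2(.014,.237)
y=-r*np.cos(a);z=-r*np.sin(a)
o=np.stack([np.diff(y),np.diff(z)],1)/.15
print(o.round(3).tolist())
```

```text
1.7220000000000004
[[0.004, -0.047], [0.011, -0.094], [0.021, -0.112], [0.029, -0.11], [0.037, -0.108], [0.044, -0.105], [0.052, -0.101], [0.059, -0.097], [0.066, -0.093], [0.072, -0.088], [0.079, -0.083], [0.084, -0.077], [0.09, -0.07], [0.094, -0.064], [0.099, -0.057], [0.103, -0.05], [0.106, -0.042], [0.109, -0.034], [0.111, -0.026], [0.112, -0.018], [0.113, -0.01], [0.114, -0.002], [0.114, 0.006], [0.094, 0.011], [0.047, 0.008], [0.047, 0.009]]
```

Emit:
play_rows(
  linear=[
    [0, 0.004, -0.047],
    [0, 0.011, -0.094],
    [0, 0.021, -0.112],
    [0, 0.029, -0.11],
    [0, 0.037, -0.108],
  ],
  dr=[
    [0, 0, 0],
    [0, 0, 0],
    [0, 0, 0],
    [0, 0, 0],
    [0, 0, 0],
  ],
  gripper=[1, 1, 1, 1, 1],
)

```text
time_s: 3.65
eef_pos: [0.4668, 0.0361, 0.1492]
tool_rot: [-0.001, 0.737, 0.675, -0.001]
contact_force: [-7.6, 4.6, -1.5]
opening: 0.0139
finger_force: 58.8
```

Emit:
play_rows(
  linear=[
    [0, 0.044, -0.105],
    [0, 0.052, -0.101],
    [0, 0.059, -0.097],
    [0, 0.066, -0.093],
    [0, 0.072, -0.088],
  ],
  dr=[
    [0, 0, 0],
    [0, 0, 0],
    [0, 0, 0],
    [0, 0, 0],
    [0, 0, 0],
  ],
  gripper=[1, 1, 1, 1, 1],
)

```text
time_s: 4.15
eef_pos: [0.5074, 0.0328, 0.2216]
tool_rot: [-0.004, 0.737, 0.675, -0.003]
contact_force: [-32.7, 8.5, 21.5]
opening: 0.0139
finger_force: 59.3
```

Emit:
play_rows(
  linear=[
    [0, 0, 0],
    [0, 0, 0],
    [0, 0, 0],
    [0, 0, 0],
    [0, 0, 0],
  ],
  dr=[
    [0, 0, 0],
    [0, 0, 0],
    [0, 0, 0],
    [0, 0, 0],
    [0, 0, 0],
  ],
  gripper=[1, 1, 1, 1, 1],
)

```text
time_s: 4.65
eef_pos: [0.5072, 0.0328, 0.2213]
tool_rot: [-0.004, 0.737, 0.675, -0.003]
contact_force: [-34.3, 6.7, 23.8]
opening: 0.014
finger_force: 59.8
```

Run:
```python
from h import *
s=robot.read_state(); print({k:np.round(v,3) for k,v in s.items()})
```

```text
{'time_s': np.float64(4.65), 'joints': array([-5.400e-02,  3.460e-01,  1.635e+00,  1.000e-03,  1.170e+00,
        3.400e-02]), 'dq': array([-0.002, -0.002,  0.   ,  0.   ,  0.001, -0.   ]), 'joint_efforts': array([ -4.825, -58.66 , -47.206,  -1.583, -11.302,   0.062]), 'eef_pos': array([0.507, 0.033, 0.221]), 'tool_rot': array([-0.004,  0.737,  0.675, -0.003]), 'contact_force': array([-34.268,   6.695,  23.792]), 'ft_torque': array([1.169, 5.743, 0.042]), 'finger_force': np.float64(59.767), 'opening': np.float64(0.014)}
```

Emit:
play_rows(
  linear=[
    [0, -0.012, -0.01],
    [0, -0.012, -0.01],
    [0, 0, 0],
    [0, 0, 0],
    [0, 0, 0],
  ],
  dr=[
    [0, 0, 0],
    [0, 0, 0],
    [0, 0, 0],
    [0, 0, 0],
    [0, 0, 0],
  ],
  gripper=[1, 1, 1, 1, 1],
)

```text
time_s: 5.15
eef_pos: [0.5095, 0.0327, 0.2245]
tool_rot: [0.0, 0.737, 0.675, 0.001]
contact_force: [6.4, 5.1, -9.4]
opening: 0.0141
finger_force: 60.0
```

Emit:
play_rows(
  linear=[
    [0, 0.078, -0.083],
    [0, 0.083, -0.077],
    [0, 0.088, -0.072],
    [0, 0, 0],
    [0, 0, 0],
  ],
  dr=[
    [0, 0, 0],
    [0, 0, 0],
    [0, 0, 0],
    [0, 0, 0],
    [0, 0, 0],
  ],
  gripper=[1, 1, 1, 1, 1],
)

```text
time_s: 5.65
eef_pos: [0.5456, 0.0298, 0.2603]
tool_rot: [-0.0, 0.737, 0.675, 0.001]
contact_force: [-8.6, 8.5, 9.6]
opening: 0.0131
finger_force: 60.3
```

Emit:
play_rows(
  linear=[
    [0, 0.09, -0.067],
    [0, 0.097, -0.06],
    [0, 0.101, -0.053],
    [0, 0.104, -0.045],
    [0, 0, 0],
  ],
  dr=[
    [0, 0, 0],
    [0, 0, 0],
    [0, 0, 0],
    [0, 0, 0],
    [0, 0, 0],
  ],
  gripper=[1, 1, 1, 1, 1],
)

```text
time_s: 6.15
eef_pos: [0.6058, 0.0247, 0.2944]
tool_rot: [0.0, 0.737, 0.676, 0.001]
contact_force: [-5.2, 8.7, 8.4]
opening: 0.0137
finger_force: 63.3
```

Emit:
play_rows(
  linear=[
    [0, 0.109, -0.036],
    [0, 0.111, -0.028],
    [0, 0.112, -0.02],
    [0, 0.113, -0.012],
    [0, 0, 0],
  ],
  dr=[
    [0, 0, 0],
    [0, 0, 0],
    [0, 0, 0],
    [0, 0, 0],
    [0, 0, 0],
  ],
  gripper=[1, 1, 1, 1, 1],
)

```text
time_s: 6.65
eef_pos: [0.673, 0.019, 0.3091]
tool_rot: [0.001, 0.737, 0.676, 0.002]
contact_force: [-1.7, 9.4, 10.8]
opening: 0.0137
finger_force: 65.3
```

Emit:
play_rows(
  linear=[
    [0, 0.114, -0.006],
    [0, 0.114, 0.002],
    [0, 0.113, 0.009],
    [0, 0.112, 0.016],
    [0, 0.05, 0.011],
  ],
  dr=[
    [0, 0, 0],
    [0, 0, 0],
    [0, 0, 0],
    [0, 0, 0],
    [0, 0, 0],
  ],
  gripper=[1, 1, 1, 1, 1],
)

```text
time_s: 7.15
eef_pos: [0.7474, 0.0126, 0.3032]
tool_rot: [-0.0, 0.737, 0.676, 0.001]
contact_force: [1.1, 9.3, 1.9]
opening: 0.0137
finger_force: 62.5
```

Run:
```python
from h import *
s=robot.read_state(); print({k:np.round(v,3) for k,v in s.items()})
grab('side','side2')
```

```text
{'time_s': np.float64(7.15), 'joints': array([-0.064,  0.636,  0.884,  0.002,  1.62 ,  0.023]), 'dq': array([-0.001,  0.125, -0.195,  0.002,  0.079,  0.002]), 'joint_efforts': array([  -6.872, -105.695,  -43.327,   -3.258,   -0.393,   -0.651]), 'eef_pos': array([0.747, 0.013, 0.303]), 'tool_rot': array([-0.   ,  0.737,  0.676,  0.001]), 'contact_force': array([1.085, 9.306, 1.868]), 'ft_torque': array([ 1.457,  0.231, -0.555]), 'finger_force': np.float64(62.49), 'opening': np.float64(0.014)}
```

View pics/side2.png

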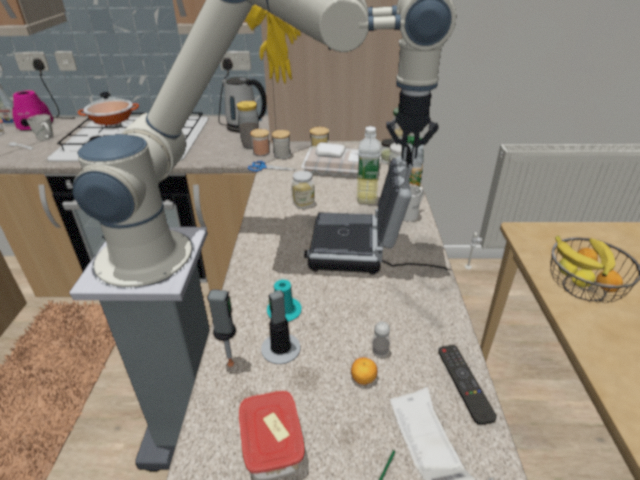

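The side image shows the lid held past upright at about (395,205) and the bare plate with its ring at about (343,232). I'll release the bar and rise.

Emit:
play_rows(
  linear=[
    [0, 0, 0],
    [0, 0, 0],
    [0, 0, 0],
    [0, 0, 0],
    [0, 0, 0],
  ],
  dr=[
    [0, 0, 0],
    [0, 0, 0],
    [0, 0, 0],
    [0, 0, 0],
    [0, 0, 0],
  ],
  gripper=[0, 0, 0, 0, 0],
)

```text
time_s: 7.7
eef_pos: [0.7464, 0.0111, 0.3023]
tool_rot: [0.0, 0.738, 0.675, 0.0]
contact_force: [0.3, 0.1, 1.1]
opening: 0.0431
finger_force: 0.4
```

Emit:
play_rows(
  linear=[
    [0, 0, -0.1],
    [0, 0, -0.2],
    [0, 0, -0.2],
    [0, 0, 0],
    [0, 0, 0],
  ],
  dr=[
    [0, 0, 0],
    [0, 0, 0],
    [0, 0, 0],
    [0, 0, 0],
    [0, 0, 0],
  ],
  gripper=[0, 0, 0, 0, 0],
)

```text
time_s: 8.2
eef_pos: [0.7465, 0.0111, 0.3775]
tool_rot: [0.0, 0.738, 0.675, 0.0]
contact_force: [0.5, 0.3, -0.5]
opening: 0.0428
finger_force: 0.0
```

Run:
```python
from h import *
ims=[]
s=robot.read_state();print(s['eef_pos'].round(4),s['contact_force'].round(1))
for n in('side','scene'):
    im,d=grab(n,n+'3'); W=world(n,d); np.save(f'pics/{n}3_w.npy',W); 
a=cv2.imread('pics/side3.png')[150:280,290:420]; b=cv2.imread('pics/scene3.png')[150:280,255:385]
cv2.imwrite('pics/op.png',np.hstack([cv2.resize(x,(400,400),interpolation=3) for x in(a,b)]))
# plan to above the stand, yaw along handle's short axis: rough
```

```text
[0.7465 0.0111 0.3775] [ 0.5  0.3 -0.5]
```

View pics/op.png

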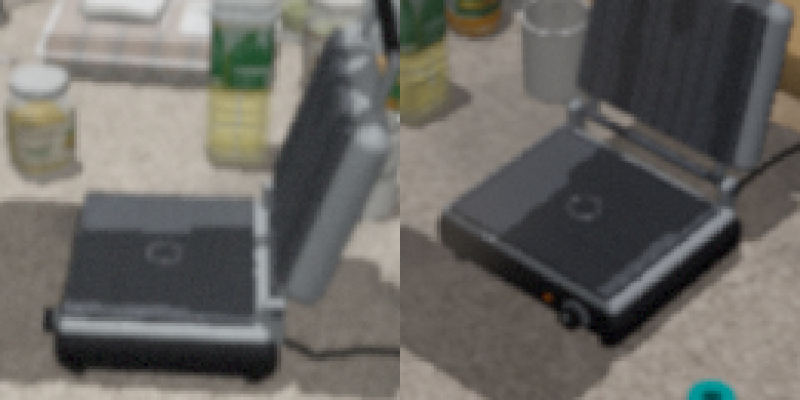

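Both views show the lid resting open by itself and the ring at side pixel (343.6,231.9) and scene pixel (314.8,217.3). Next I'll take a wrist view above the plate.

Emit:
play_rows(
  linear=[
    [0, -0.236, 0],
    [0, -0.236, 0],
    [0, -0.236, 0],
    [0, -0.236, 0.2],
    [0, -0.236, 0.3],
  ],
  dr=[
    [0, 0, 0],
    [0, 0, 0],
    [0, 0, 0],
    [0, 0, 0],
    [0, 0, 0],
  ],
  gripper=[0, 0, 0, 0, 0],
)

```text
time_s: 8.8
eef_pos: [0.573, 0.0264, 0.3075]
tool_rot: [0.001, 0.738, 0.675, 0.001]
contact_force: [2.0, -0.2, -1.0]
opening: 0.0429
finger_force: 0.0
```

Emit:
play_rows(
  linear=[
    [0, 0, 0],
    [0, 0, 0],
    [0, 0, 0],
    [0, 0, 0],
    [0, 0, 0],
  ],
  dr=[
    [0, 0, 0],
    [0, 0, 0],
    [0, 0, 0],
    [0, 0, 0],
    [0, 0, 0],
  ],
  gripper=[-1, -1, -1, -1, -1],
)

```text
time_s: 9.3
eef_pos: [0.5757, 0.0262, 0.3082]
tool_rot: [0.001, 0.738, 0.675, 0.001]
contact_force: [-0.3, -0.5, 0.6]
opening: 0.0853
finger_force: 0.0
```

Run:
```python
from h import *
s,im,d,W=wristw('w2'); print(s['time_s'],s['eef_pos'].round(4),s['joints'].round(2))
# rough ring from fixed cams
for n,u,v in(('side',343.6,231.9),('scene',314.8,217.3)):
    c=robot.calibration(n);K=np.array(c['mtx']);R=np.array(c['R']);o=-R.T@c['t'];r=R.T@np.linalg.solve(K,[u,v,1]);print(n,(o+r*(.068-o[2])/r[2]).round(4))
c=robot.calibration('wrist');K=np.array(c['mtx']);M=np.array(c['mount'])
Rc=rot(s).as_matrix()@M[:3,:3];o=rot(s).apply(M[:3,3])+s['eef_pos'];print('cam',o.round(4))
p=Rc.T@(np.array([.577,.028,.068])-o);uv=K@p/p[2];print(uv[:2]); u,v=uv[:2].astype(int)
np.savez('pics/w2cam.npz',K=K,R=Rc,o=o)
u0,v0=max(0,min(u-80,480)),max(0,min(v-60,360));print(u0,v0)
cv2.imwrite('pics/ring.png',cv2.resize(cv2.convertScaleAbs(im[v0:v0+120,u0:u0+160,::-1],alpha=2),None,fx=5,fy=5,interpolation=2))
```

```text
9.3 [0.5757 0.0262 0.3082] [-0.06  0.36  1.36  0.    1.42  0.03]
side [0.5892 0.0261 0.068 ]
scene [0.5853 0.0274 0.068 ]
cam [0.5824 0.0959 0.4514]
[318.60117039 203.43944494]
238 143
```

View pics/ring.png

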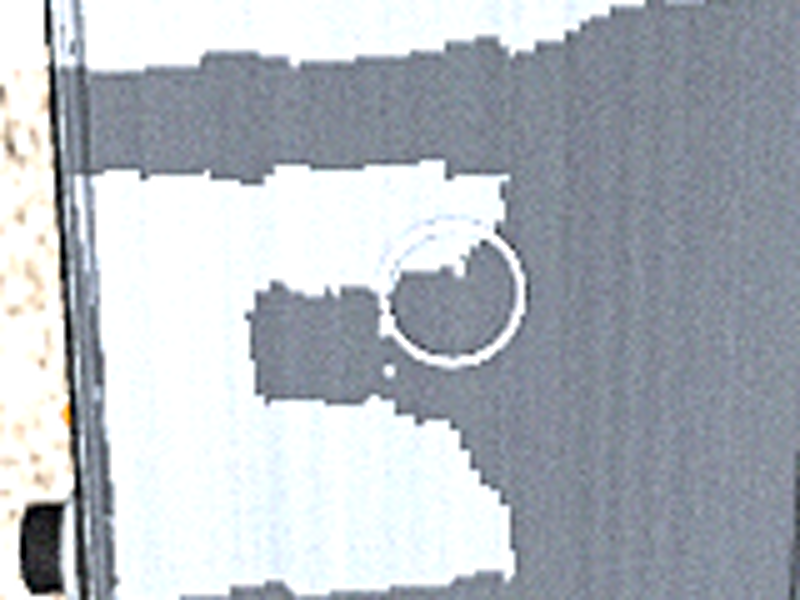

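The ring is centred at crop (453,292), which is image pixel (328.6,201.4).

Run:
```python
from h import *
c=np.load('pics/w2cam.npz');W=np.load('pics/w2_w.npy');print('plate z',np.median(W[190:215,310:345,2]))
r=c['R']@np.linalg.solve(c['K'],[328.3,201.1,1]);print('ring',(c['o']+r*(.068-c['o'][2])/r[2]).round(4), W[199:204,326:331].mean((0,1)))
plan([.434,-.35,.30],down(np.radians(-65)),15)
```

```text
plate z 0.06842672055873492
ring [0.5881 0.0297 0.068 ] [0.58772449 0.02987788 0.06833796]
[[-0.172, -0.048, 0.004], [-0.175, -0.036, 0.004], [-0.177, -0.024, 0.004], [-0.178, -0.011, 0.004], [-0.179, 0.001, 0.004]] [[0.0, -0.0, 0.133], [0.0, -0.0, 0.133], [0.0, -0.0, 0.133], [0.0, -0.0, 0.133], [0.0, -0.0, 0.133]]
[[-0.178, 0.014, 0.004], [-0.177, 0.026, 0.004], [-0.174, 0.038, 0.004], [-0.171, 0.05, 0.004], [-0.167, 0.062, 0.004]] [[0.0, -0.0, 0.133], [0.0, -0.0, 0.133], [0.0, -0.0, 0.133], [0.0, -0.0, 0.133], [0.0, -0.0, 0.133]]
[[-0.163, 0.074, 0.004], [-0.157, 0.085, 0.004], [-0.151, 0.096, 0.004], [-0.144, 0.106, 0.004], [-0.136, 0.116, 0.004]] [[0.0, -0.0, 0.133], [0.0, -0.0, 0.133], [0.0, -0.0, 0.133], [0.0, -0.0, 0.133], [0.0, -0.0, 0.133]]
```

Emit:
play_rows(
  linear=[
    [-0.172, -0.048, 0.004],
    [-0.175, -0.036, 0.004],
    [-0.177, -0.024, 0.004],
    [-0.178, -0.011, 0.004],
    [-0.179, 0.001, 0.004],
  ],
  dr=[
    [0, 0, 0.133],
    [0, 0, 0.133],
    [0, 0, 0.133],
    [0, 0, 0.133],
    [0, 0, 0.133],
  ],
  gripper=[-1, -1, -1, -1, -1],
)

```text
time_s: 9.85
eef_pos: [0.5274, -0.1001, 0.3049]
tool_rot: [0.0, 0.844, 0.536, 0.0]
contact_force: [0.1, -0.0, -0.6]
opening: 0.0854
finger_force: 0.0
```

Emit:
play_rows(
  linear=[
    [-0.178, 0.014, 0.004],
    [-0.177, 0.026, 0.004],
    [-0.174, 0.038, 0.004],
    [-0.171, 0.05, 0.004],
    [-0.167, 0.062, 0.004],
  ],
  dr=[
    [0, 0, 0.133],
    [0, 0, 0.133],
    [0, 0, 0.133],
    [0, 0, 0.133],
    [0, 0, 0.133],
  ],
  gripper=[-1, -1, -1, -1, -1],
)

```text
time_s: 10.35
eef_pos: [0.4802, -0.2256, 0.3019]
tool_rot: [0.0, 0.924, 0.382, 0.0]
contact_force: [-0.5, -0.1, 1.1]
opening: 0.0851
finger_force: 0.0
```

Emit:
play_rows(
  linear=[
    [-0.163, 0.074, 0.004],
    [-0.157, 0.085, 0.004],
    [-0.151, 0.096, 0.004],
    [-0.144, 0.106, 0.004],
    [-0.136, 0.116, 0.004],
  ],
  dr=[
    [0, 0, 0.133],
    [0, 0, 0.133],
    [0, 0, 0.133],
    [0, 0, 0.133],
    [0, 0, 0.133],
  ],
  gripper=[-1, -1, -1, -1, -1],
)

```text
time_s: 10.85
eef_pos: [0.4332, -0.3513, 0.2989]
tool_rot: [0.0, 0.976, 0.216, 0.0]
contact_force: [-0.8, 0.2, -0.1]
opening: 0.0851
finger_force: 0.0
```

Emit:
play_rows(
  linear=[
    [0, 0, 0],
    [0, 0, 0],
    [0, 0, 0],
    [0, 0, 0],
    [0, 0, 0],
  ],
  dr=[
    [0, 0, 0],
    [0, 0, 0],
    [0, 0, 0],
    [0, 0, 0],
    [0, 0, 0],
  ],
  gripper=[-1, -1, -1, -1, -1],
)

```text
time_s: 11.35
eef_pos: [0.4336, -0.3493, 0.2988]
tool_rot: [0.0, 0.976, 0.218, 0.0]
contact_force: [0.1, -0.6, -0.7]
opening: 0.0856
finger_force: 0.0
```

Run:
```python
from h import *
s,im,d,W=wristw('w3'); print(s['time_s'],s['eef_pos'].round(4),s['joints'].round(2))
P=W.reshape(-1,3);k=(np.abs(P[:,0]-.434)<.06)&(np.abs(P[:,1]+.35)<.06)&(d.ravel()>0)
for z0,z1 in((.162,.18),(.002,.012),(.07,.09)):
    q=P[k&(P[:,2]>z0)&(P[:,2]<z1)]
    if len(q)>20: print(z0,len(q),q.mean(0).round(4),np.median(q[:,2]).round(4),cv2.minAreaRect(q[:,:2].astype(np.float32)),cv2.minEnclosingCircle(q[:,:2].astype(np.float32)))
```

```text
11.35 [ 0.4336 -0.3493  0.2988] [-0.79  0.34  1.42  0.    1.39  0.35]
0.162 927 [ 0.4369 -0.3473  0.1692] 0.1694 ((0.43605613708496094, -0.3475182354450226), (0.031203804537653923, 0.02159358188509941), 25.476102828979492) ((0.4360397160053253, -0.3474836051464081), 0.017059220001101494)
0.002 2313 [ 0.445  -0.3428  0.0072] 0.0075 ((0.43438342213630676, -0.3494047522544861), (0.12011636048555374, 0.11902371048927307), 0.6236467361450195) ((0.435119092464447, -0.3533605933189392), 0.0792388767004013)
0.07 342 [ 0.4458 -0.3431  0.0835] 0.0849 ((0.43942010402679443, -0.3462487459182739), (0.036771345883607864, 0.04328565299510956), 21.37529945373535) ((0.4364636540412903, -0.34725436568260193), 0.021923718973994255)
```

View pics/w3.png

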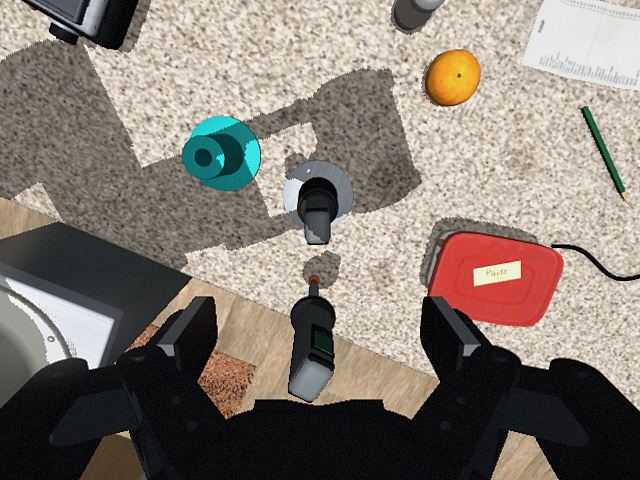

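The wrist view shows the stand with the probe at about (318,205), between the finger lines. The large decoy probe at (313,345) lies nearer the base and is clear of the gripper. I'll descend and grip.

Emit:
play_rows(
  linear=[
    [0.02, -0.004, 0.24],
    [0, 0, 0.28],
    [0, 0, 0.28],
    [0, 0, 0.28],
    [0, 0, 0.18],
  ],
  dr=[
    [0, 0, 0],
    [0, 0, 0],
    [0, 0, 0],
    [0, 0, 0],
    [0, 0, 0],
  ],
  gripper=[-1, -1, -1, -1, -1],
)

```text
time_s: 11.9
eef_pos: [0.4351, -0.347, 0.1071]
tool_rot: [-0.001, 0.976, 0.218, -0.001]
contact_force: [0.2, -0.5, 1.2]
opening: 0.0854
finger_force: 0.0
```

Emit:
play_rows(
  linear=[
    [0, 0, 0],
    [0, 0, 0],
    [0, 0, 0],
    [0, 0, 0],
    [0, 0, 0],
  ],
  dr=[
    [0, 0, 0],
    [0, 0, 0],
    [0, 0, 0],
    [0, 0, 0],
    [0, 0, 0],
  ],
  gripper=[-1, -1, -1, 0, 0.3],
)

```text
time_s: 12.4
eef_pos: [0.4362, -0.3485, 0.1108]
tool_rot: [0.001, 0.976, 0.217, 0.001]
contact_force: [0.0, 0.6, 1.4]
opening: 0.0588
finger_force: 0.0
```

Emit:
play_rows(
  linear=[
    [0, 0, 0],
    [0, 0, 0],
    [0, 0, 0],
    [0, 0, 0],
    [0, 0, 0],
  ],
  dr=[
    [0, 0, 0],
    [0, 0, 0],
    [0, 0, 0],
    [0, 0, 0],
    [0, 0, 0],
  ],
  gripper=[1, 1, 1, 1, 1],
)

```text
time_s: 12.9
eef_pos: [0.4358, -0.3482, 0.1099]
tool_rot: [0.0, 0.976, 0.217, 0.0]
contact_force: [-1.3, 0.6, 5.7]
opening: 0.0211
finger_force: 59.7
```

Run:
```python
from h import *
s=robot.read_state(); print({k:np.round(v,4) for k,v in s.items()})
```

```text
{'time_s': np.float64(12.9), 'joints': array([-7.8110e-01,  5.4940e-01,  1.6459e+00, -1.0000e-04,  9.4600e-01,
        3.5160e-01]), 'dq': array([ 0.0005,  0.0011, -0.0014,  0.0019,  0.0009, -0.0012]), 'joint_efforts': array([ 1.08500e-01, -7.91834e+01, -2.67417e+01,  1.46400e-01,
       -3.27800e-01, -1.75000e-02]), 'eef_pos': array([ 0.4358, -0.3482,  0.1099]), 'tool_rot': array([2.000e-04, 9.761e-01, 2.173e-01, 1.000e-04]), 'contact_force': array([-1.2792,  0.5863,  5.68  ]), 'ft_torque': array([-0.0294,  0.238 , -0.043 ]), 'finger_force': np.float64(59.7412), 'opening': np.float64(0.0211)}
```

Emit:
play_rows(
  linear=[
    [0, 0, -0.06],
    [0, 0, -0.1],
    [0, 0, -0.1],
    [0, 0, -0.1],
    [0, 0, -0.1],
  ],
  dr=[
    [0, 0, 0],
    [0, 0, 0],
    [0, 0, 0],
    [0, 0, 0],
    [0, 0, 0],
  ],
  gripper=[1, 1, 1, 1, 1],
)

```text
time_s: 13.4
eef_pos: [0.4357, -0.348, 0.1796]
tool_rot: [-0.0, 0.976, 0.217, -0.0]
contact_force: [0.1, -0.6, -0.5]
opening: 0.0215
finger_force: 59.0
```

Emit:
play_rows(
  linear=[
    [0, 0, -0.12],
    [0, 0, -0.14],
    [0, 0, -0.14],
    [0, 0, -0.14],
    [0, 0, 0],
  ],
  dr=[
    [0, 0, 0],
    [0, 0, 0],
    [0, 0, 0],
    [0, 0, 0],
    [0, 0, 0],
  ],
  gripper=[1, 1, 1, 1, 1],
)

```text
time_s: 13.9
eef_pos: [0.4366, -0.3488, 0.2626]
tool_rot: [0.002, 0.976, 0.217, 0.001]
contact_force: [0.4, -0.6, -1.0]
opening: 0.0214
finger_force: 59.1
```

Run:
```python
from h import *
s=robot.read_state(); print({k:np.round(v,4) for k,v in s.items() if k in('eef_pos','contact_force','ft_torque','opening')})
plan([.5879,.0298,.255],down(np.radians(-35)),20)
for n in('side','scene'):
    im,d=grab(n,n+'4'); W=world(n,d)
    x,y,z=s['eef_pos']; k=(d>0)&(abs(W[...,0]-x)<.035)&(abs(W[...,1]-y)<.035)
    for a in((.13,.17,),(.178,.20),(.21,.24),):
        m=k&(W[...,2]>z-.26+a[0])&(W[...,2]<z-.26+a[1]); q=W[m]; 
        if len(q): print(n,a,len(q),q.mean(0).round(4),q[:,2].min().round(4))
```

```text
{'eef_pos': array([ 0.4366, -0.3488,  0.2626]), 'contact_force': array([ 0.3557, -0.6033, -1.0019]), 'ft_torque': array([0.0347, 0.0189, 0.0268]), 'opening': np.float64(0.0214)}
[[0.099, -0.093, 0.002], [0.102, -0.09, 0.002], [0.104, -0.088, 0.002], [0.106, -0.085, 0.002], [0.108, -0.082, 0.002]] [[0.0, -0.0, -0.05], [0.0, -0.0, -0.05], [0.0, -0.0, -0.05], [0.0, -0.0, -0.05], [0.0, -0.0, -0.05]]
[[0.11, -0.079, 0.002], [0.112, -0.076, 0.002], [0.114, -0.073, 0.002], [0.116, -0.07, 0.002], [0.118, -0.067, 0.002]] [[0.0, -0.0, -0.05], [0.0, -0.0, -0.05], [0.0, -0.0, -0.05], [0.0, -0.0, -0.05], [0.0, -0.0, -0.05]]
[[0.12, -0.064, 0.002], [0.121, -0.061, 0.002], [0.123, -0.058, 0.002], [0.124, -0.055, 0.002], [0.126, -0.051, 0.002]] [[0.0, -0.0, -0.05], [0.0, -0.0, -0.05], [0.0, -0.0, -0.05], [0.0, -0.0, -0.05], [0.0, -0.0, -0.05]]
[[0.127, -0.048, 0.003], [0.128, -0.045, 0.003], [0.129, -0.041, 0.003], [0.131, -0.038, 0.003], [0.131, -0.035, 0.003]] [[0.0, -0.0, -0.05], [0.0, -0.0, -0.05], [0.0, -0.0, -0.05], [0.0, -0.0, -0.05], [0.0, -0.0, -0.05]]
side (0.13, 0.17) 24 [ 0.4377 -0.3517  0.1673] 0.1626
side (0.178, 0.2) 38 [ 0.438  -0.3527  0.1923] 0.183
side (0.21, 0.24) 49 [ 0.4385 -0.358   0.2293] 0.2136
scene (0.13, 0.17) 16 [ 0.4322 -0.3486  0.1655] 0.1595
scene (0.178, 0.2) 24 [ 0.4333 -0.3487  0.1915] 0.1814
scene (0.21, 0.24) 53 [ 0.4278 -0.35    0.2342] 0.2128
```

Emit:
play_rows(
  linear=[
    [0.099, -0.093, 0.002],
    [0.102, -0.09, 0.002],
    [0.104, -0.088, 0.002],
    [0.106, -0.085, 0.002],
    [0.108, -0.082, 0.002],
  ],
  dr=[
    [0, 0, -0.05],
    [0, 0, -0.05],
    [0, 0, -0.05],
    [0, 0, -0.05],
    [0, 0, -0.05],
  ],
  gripper=[1, 1, 1, 1, 1],
)

```text
time_s: 14.5
eef_pos: [0.4731, -0.2522, 0.2569]
tool_rot: [-0.001, 0.96, 0.281, -0.001]
contact_force: [0.7, 0.3, -1.5]
opening: 0.0216
finger_force: 59.0
```

Emit:
play_rows(
  linear=[
    [0.11, -0.079, 0.002],
    [0.112, -0.076, 0.002],
    [0.114, -0.073, 0.002],
    [0.116, -0.07, 0.002],
    [0.118, -0.067, 0.002],
  ],
  dr=[
    [0, 0, -0.05],
    [0, 0, -0.05],
    [0, 0, -0.05],
    [0, 0, -0.05],
    [0, 0, -0.05],
  ],
  gripper=[1, 1, 1, 1, 1],
)

```text
time_s: 15.0
eef_pos: [0.5108, -0.158, 0.2554]
tool_rot: [-0.001, 0.939, 0.343, -0.001]
contact_force: [0.4, -0.5, -2.0]
opening: 0.0212
finger_force: 59.0
```

Emit:
play_rows(
  linear=[
    [0.12, -0.064, 0.002],
    [0.121, -0.061, 0.002],
    [0.123, -0.058, 0.002],
    [0.124, -0.055, 0.002],
    [0.126, -0.051, 0.002],
  ],
  dr=[
    [0, 0, -0.05],
    [0, 0, -0.05],
    [0, 0, -0.05],
    [0, 0, -0.05],
    [0, 0, -0.05],
  ],
  gripper=[1, 1, 1, 1, 1],
)

```text
time_s: 15.5
eef_pos: [0.5484, -0.0634, 0.2539]
tool_rot: [-0.001, 0.915, 0.404, -0.001]
contact_force: [-0.1, -0.8, -1.8]
opening: 0.0211
finger_force: 59.0
```

Emit:
play_rows(
  linear=[
    [0.127, -0.048, 0.003],
    [0.128, -0.045, 0.003],
    [0.129, -0.041, 0.003],
    [0.131, -0.038, 0.003],
    [0.131, -0.035, 0.003],
  ],
  dr=[
    [0, 0, -0.05],
    [0, 0, -0.05],
    [0, 0, -0.05],
    [0, 0, -0.05],
    [0, 0, -0.05],
  ],
  gripper=[1, 1, 1, 1, 1],
)

```text
time_s: 16.0
eef_pos: [0.5859, 0.0311, 0.2515]
tool_rot: [-0.001, 0.886, 0.463, -0.001]
contact_force: [0.4, -0.9, -1.7]
opening: 0.0209
finger_force: 59.0
```

Emit:
play_rows(
  linear=[
    [0, 0, 0.1],
    [0, 0, 0.1],
    [0, 0, 0.1],
    [0, 0, 0],
    [0, 0, 0],
  ],
  dr=[
    [0, 0, 0],
    [0, 0, 0],
    [0, 0, 0],
    [0, 0, 0],
    [0, 0, 0],
  ],
  gripper=[1, 1, 1, 1, 1],
)

```text
time_s: 16.5
eef_pos: [0.5859, 0.0303, 0.2074]
tool_rot: [-0.0, 0.887, 0.463, -0.001]
contact_force: [-0.3, 0.4, -1.7]
opening: 0.0216
finger_force: 59.1
```

Emit:
play_rows(
  linear=[
    [0, 0, 0],
    [0, 0, 0],
    [0, 0, 0],
    [0, 0, 0],
    [0, 0, 0],
  ],
  dr=[
    [0, 0, 0],
    [0, 0, 0],
    [0, 0, 0],
    [0, 0, 0],
    [0, 0, 0],
  ],
  gripper=[1, 1, 1, 1, 1],
)

```text
time_s: 17.0
eef_pos: [0.5864, 0.0303, 0.208]
tool_rot: [0.0, 0.887, 0.463, 0.0]
contact_force: [-1.1, -0.6, -1.6]
opening: 0.0211
finger_force: 59.1
```

Run:
```python
from h import *
s=robot.read_state(); print({k:np.round(v,4) for k,v in s.items() if k in('time_s','eef_pos','tool_rot','contact_force','ft_torque','opening')})
print(rot(s).as_matrix().round(4).tolist())
out=[]
for n in('side','scene'):
    im,d=grab(n,n+'5'); c=robot.calibration(n); K=np.array(c['mtx']);R=np.array(c['R'])
    p=lambda X:(lambda q:q[:2]/q[2])(K@(R@np.array(X)+c['t']))
    rg=p([.5879,.0298,.068]); e=s['eef_pos']; print(n,'ring',rg.round(1),'tip pred',p([e[0],e[1],e[2]-.102]).round(1))
    u,v=rg.astype(int)-[25,40]; print(u,v); out.append(cv2.resize(im[v:v+75,u:u+50,::-1],None,fx=8,fy=8,interpolation=2))
cv2.imwrite('pics/tip.png',cv2.convertScaleAbs(np.hstack(out),alpha=1.7))
```

```text
{'time_s': np.float64(17.0), 'eef_pos': array([0.5864, 0.0303, 0.208 ]), 'tool_rot': array([1.000e-04, 8.866e-01, 4.626e-01, 1.000e-04]), 'contact_force': array([-1.0615, -0.6278, -1.5537]), 'ft_torque': array([ 0.0254, -0.0331, -0.0078]), 'opening': np.float64(0.0211)}
[[0.5721, 0.8202, 0.0002], [0.8202, -0.5721, -0.0], [0.0001, 0.0002, -1.0]]
side ring [343.1 231.2] tip pred [342.8 220. ]
318 191
scene ring [314.7 216.5] tip pred [314.1 206.9]
289 176
```

View pics/tip.png

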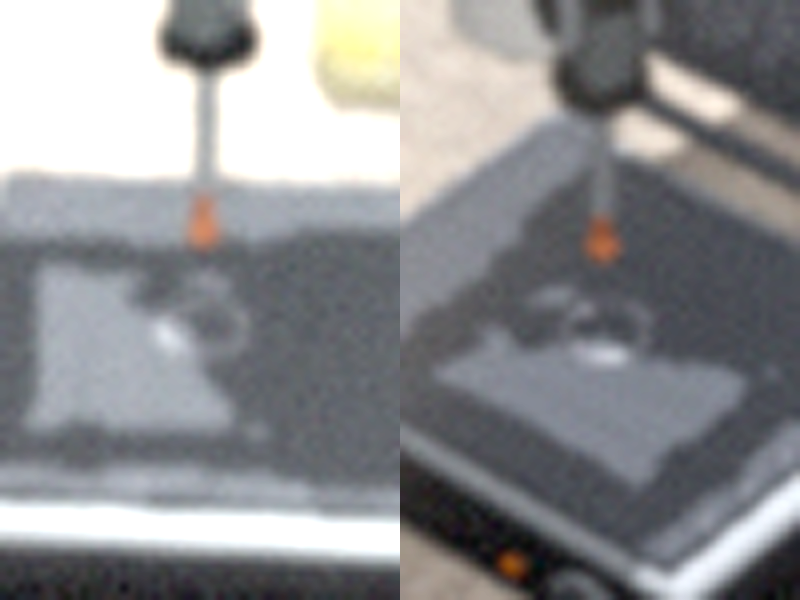

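The side crop shows the tip at (203,240) above the ring centre at (205,325). The scene crop shows the tip at (602,255) above the ring at (607,328), so the tip is almost centred. I'll lower it to just above the plate.

Emit:
play_rows(
  linear=[
    [0.003, 0.01, 0.05],
    [0, 0, 0.08],
    [0, 0, 0.07],
    [0, 0, 0.02],
    [0, 0, 0],
  ],
  dr=[
    [0, 0, 0],
    [0, 0, 0],
    [0, 0, 0],
    [0, 0, 0],
    [0, 0, 0],
  ],
  gripper=[1, 1, 1, 1, 1],
)

```text
time_s: 17.6
eef_pos: [0.5874, 0.0298, 0.1739]
tool_rot: [-0.0, 0.887, 0.463, -0.001]
contact_force: [-0.5, 0.1, -1.1]
opening: 0.0212
finger_force: 59.1
```

```bash
cat > f.py <<'E'
from h import *
F=[];Z=[]
for i in range(4): robot.get_image('side'); s=robot.read_state(); F.append(s['contact_force']);Z.append(s['eef_pos'])
print(s['time_s'],np.mean(F,0).round(2),np.std(F,0).round(2),np.mean(Z,0).round(4))
E
python3 f.py
```

```text
17.8 [ 0.11  0.08 -1.67] [0.51 0.23 0.66] [0.588  0.0298 0.175 ]
```

Emit:
play_rows(
  linear=[
    [0, 0, 0.01],
    [0, 0, 0.01],
    [0, 0, 0.01],
    [0, 0, 0],
    [0, 0, 0],
  ],
  dr=[
    [0, 0, 0],
    [0, 0, 0],
    [0, 0, 0],
    [0, 0, 0],
    [0, 0, 0],
  ],
  gripper=[1, 1, 1, 1, 1],
)

```text
time_s: 18.3
eef_pos: [0.5878, 0.0298, 0.1703]
tool_rot: [-0.0, 0.887, 0.463, -0.0]
contact_force: [-1.1, 1.5, -1.4]
opening: 0.0217
finger_force: 59.1
```

```bash
python3 f.py
```

```text
18.5 [-0.09  0.38 -1.51] [0.71 0.33 0.46] [0.5879 0.0298 0.1704]
```

Not touching yet, so I'll go down 3 mm and then 2 mm steps.

Emit:
play_rows(
  linear=[
    [0, 0, 0.01],
    [0, 0, 0.01],
    [0, 0, 0],
    [0, 0, 0],
    [0, 0, 0],
  ],
  dr=[
    [0, 0, 0],
    [0, 0, 0],
    [0, 0, 0],
    [0, 0, 0],
    [0, 0, 0],
  ],
  gripper=[1, 1, 1, 1, 1],
)

```text
time_s: 19.0
eef_pos: [0.5879, 0.0298, 0.1675]
tool_rot: [0.0, 0.887, 0.463, 0.0]
contact_force: [0.3, 0.3, 0.7]
opening: 0.0214
finger_force: 59.4
```

```bash
python3 f.py
```

```text
19.2 [ 0.82 -0.27  0.39] [0.56 0.29 0.09] [0.5879 0.0298 0.1675]
```

Emit:
play_rows(
  linear=[
    [0, 0, 0.007],
    [0, 0, 0.007],
    [0, 0, 0],
    [0, 0, 0],
    [0, 0, 0],
  ],
  dr=[
    [0, 0, 0],
    [0, 0, 0],
    [0, 0, 0],
    [0, 0, 0],
    [0, 0, 0],
  ],
  gripper=[1, 1, 1, 1, 1],
)

```text
time_s: 19.7
eef_pos: [0.5879, 0.0298, 0.1653]
tool_rot: [0.0, 0.887, 0.463, 0.0]
contact_force: [1.1, 0.1, -0.1]
opening: 0.0212
finger_force: 59.5
```

```bash
sed -i 's/range(4)/range(10)/' f.py; python3 f.py
```

```text
20.2 [ 0.95 -0.06  1.44] [0.44 0.49 0.47] [0.5879 0.0298 0.1653]
```

Run:
```python
from h import *
s=robot.read_state(); e=s['eef_pos']
for n in('side','scene'):
    im,d=grab(n,n+'6'); c=robot.calibration(n);K=np.array(c['mtx']);R=np.array(c['R'])
    p=lambda X:(lambda q:q[:2]/q[2])(K@(R@np.array(X)+c['t']))
    rg=p([.5879,.0298,.075]);u,v=rg.astype(int);h=im[v-14:v+14,u-14:u+14].astype(int)
    m=(h[...,0]>h[...,1]+40); y,x=np.nonzero(m);print(n,'red',x.mean()+u-14,y.mean()+v-14,y.max()+v-14,'expected',rg.round(1),p([.5879,.0298,.068]).round(1))
    W=world(n,d)
    for nm,b in dict(salt=(.62,.7,-.4,-.32),mand=(.58,.66,-.46,-.38),jar=(.4,.5,.25,.35)).items():
        q=W[(d>0)&(W[...,0]>b[0])&(W[...,0]<b[1])&(W[...,1]>b[2])&(W[...,1]<b[3])&(W[...,2]>.02)&(W[...,2]<.2)];print(' ',nm,q.min(0).round(3),q.max(0).round(3))
```

```text
side red 343.3333333333333 230.66666666666666 231 expected [343.2 229.2] [343.1 231.2]
  salt [ 0.64  -0.377  0.02 ] [ 0.682 -0.345  0.092]
  mand [ 0.593 -0.456  0.02 ] [ 0.648 -0.406  0.05 ]
  jar [0.416 0.259 0.02 ] [0.497 0.334 0.114]
scene red 314.3333333333333 216.33333333333334 217 expected [314.7 214.7] [314.7 216.5]
  salt [ 0.633 -0.374  0.02 ] [ 0.67  -0.335  0.094]
  mand [ 0.587 -0.453  0.02 ] [ 0.644 -0.399  0.053]
  jar [0.41  0.261 0.02 ] [0.497 0.337 0.116]
```

The tip is in the ring, the foot is about 4–5 mm in, and the salt, mandarin and jar have not moved, so I'm handing in.

```bash
python3 -c "
from plant import robot
print(robot.finish_job())"
```

```text
the job is handed in; nothing more can be done
None
```

I handed the job in at about 20 s with the lid resting open by itself and the thermometer held upright, its foot in the ring and about 4–5 mm in (estimated from the push force). The salt, mandarin and mustard jar measured unmoved; the oil bottle I didn't re-measure, though the arm kept clear of it.

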